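Shingle clay specimen plates in the drying tray

TASK

Continue the row of clay specimen plates in the steel drying tray: lay the two loose long plates like shingles, in line with the plate already there and running towards the empty end of the tray, each with one end lapped over about a third of the plate before it and its other end down on the tray floor. Set the plates down without dropping them, leave the first plate where it is, and do not disturb the small square tile or the dish.

Things in the scene. Friction and masses are not known exactly. Their poses are not given: they have to be found in the camera images.
- tray: Fixed open stainless tray, 360 (its x) x 180 (its y) x 20 mm high, walls and floor 4 mm thick, so the floor inside is 4 mm above the bench. Origin: centre of its underside; x along its length, pointing from the end where the first plate lies to the empty end.
- first_plate: Red-brown unglazed clay plate, 120 x 50 x 10 mm, 150 g (+-30%), lying loose and flat on the tray floor near the tray's -x end, its x axis within a few degrees of the tray's x (pointing to the empty end). Origin: centre of its underside; x along its 120 mm length, y across its 50 mm width, z up through its thickness.
- plate_a: Red-brown unglazed clay plate, 120 x 50 x 10 mm, 150 g (+-30%), lying flat on the bench beside the tray at the start; one of two alike, which may be used in either order and either way round. Origin: centre of its underside; x along its 120 mm length, y across its 50 mm width, z up through its thickness.
- plate_b: Red-brown unglazed clay plate, 120 x 50 x 10 mm, 150 g (+-30%), the twin of plate_a, flat on the bench at the start. Origin: centre of its underside; x along its 120 mm length, y across its 50 mm width, z up through its thickness.
- square_tile: Bystander: loose square clay tile, 60 x 60 x 10 mm, flat on the bench. Origin: centre of its underside.
- dish: Bystander: loose white porcelain dish, 84 mm across, 28 mm high. Origin: centre of its underside.
There are look-alikes about, which are no part of the job. What is shaped like the plate_b but black, blue or white is not meant.

How it is judged (in metres and radians):
On the way:
1. one long plate is lapped over the first plate and let go (((horizontal distance between plate_a and first_plate between 0.065 and 0.102 m and y of plate_a in the frame of first_plate between -0.015 and 0.015 m and angle between the x axis of plate_a and the x axis of first_plate, either way round below 0.3 rad and angle between the z axis of plate_a and the z axis of tray, either way round between 0.05 and 0.25 rad and contact force between plate_a and first_plate above 0.05 N and contact force between plate_a and tray above 0.05 N and contact force between plate_a and the fingers below 0.05 N and linear speed of plate_a below 0.02 m/s and x of plate_a in the frame of first_plate above 0.06 m) or (horizontal distance between plate_b and first_plate between 0.065 and 0.102 m and y of plate_b in the frame of first_plate between -0.015 and 0.015 m and angle between the x axis of plate_b and the x axis of first_plate, either way round below 0.3 rad and angle between the z axis of plate_b and the z axis of tray, either way round between 0.05 and 0.25 rad and contact force between plate_b and first_plate above 0.05 N and contact force between plate_b and tray above 0.05 N and contact force between plate_b and the fingers below 0.05 N and linear speed of plate_b below 0.02 m/s and x of plate_b in the frame of first_plate above 0.06 m))), for 0.2 s.
At the end, for the whole second after the job is handed in: Neighbours' centres 65 to 102 mm apart along the row, under 15 mm out of line, under 0.3 rad askew; each new plate slopes 0.05 to 0.25 rad, resting on the plate before it and on the tray floor, released, at rest. First plate flat, within 20 mm and 0.2 rad of its place ((((horizontal distance between plate_a and first_plate between 0.065 and 0.102 m and y of plate_a in the frame of first_plate between -0.015 and 0.015 m and angle between the x axis of plate_a and the x axis of first_plate, either way round below 0.3 rad and angle between the z axis of plate_a and the z axis of tray, either way round between 0.05 and 0.25 rad and contact force between plate_a and first_plate above 0.05 N and contact force between plate_a and tray above 0.05 N and contact force between plate_a and the fingers below 0.05 N and linear speed of plate_a below 0.02 m/s and x of plate_a in the frame of first_plate above 0.06 m) and horizontal distance between plate_b and plate_a between 0.065 and 0.102 m and y of plate_b in the frame of plate_a between -0.015 and 0.015 m and angle between the x axis of plate_b and the x axis of plate_a, either way round below 0.3 rad and angle between the z axis of plate_b and the z axis of tray, either way round between 0.05 and 0.25 rad and contact force between plate_b and plate_a above 0.05 N and contact force between plate_b and tray above 0.05 N and contact force between plate_b and the fingers below 0.05 N and linear speed of plate_b below 0.02 m/s and x of plate_b in the frame of first_plate above 0.125 m) or ((horizontal distance between plate_b and first_plate between 0.065 and 0.102 m and y of plate_b in the frame of first_plate between -0.015 and 0.015 m and angle between the x axis of plate_b and the x axis of first_plate, either way round below 0.3 rad and angle between the z axis of plate_b and the z axis of tray, either way round between 0.05 and 0.25 rad and contact force between plate_b and first_plate above 0.05 N and contact force between plate_b and tray above 0.05 N and contact force between plate_b and the fingers below 0.05 N and linear speed of plate_b below 0.02 m/s and x of plate_b in the frame of first_plate above 0.06 m) and horizontal distance between plate_a and plate_b between 0.065 and 0.102 m and y of plate_a in the frame of plate_b between -0.015 and 0.015 m and angle between the x axis of plate_a and the x axis of plate_b, either way round below 0.3 rad and angle between the z axis of plate_a and the z axis of tray, either way round between 0.05 and 0.25 rad and contact force between plate_a and plate_b above 0.05 N and contact force between plate_a and tray above 0.05 N and contact force between plate_a and the fingers below 0.05 N and linear speed of plate_a below 0.02 m/s and x of plate_a in the frame of first_plate above 0.125 m)) and distance of first_plate from where it was at the start of the episode below 0.02 m and angle between the x axis of first_plate and the x axis of tray, either way round below 0.2 rad and angle between the z axis of first_plate and the z axis of tray, either way round below 0.04 rad); the robot touches nothing.
It fails at once if the square tile or the dish is pushed more than 30 mm (distance of any of square_tile, dish from where it was at the start of the episode above 0.03 m).
It fails at once if a plate is dropped (falls freely at more than 0.65 m/s, about 20 mm) ((linear speed of plate_a above 0.65 m/s and contact force between plate_a and anything else below 0.01 N) or (linear speed of plate_b above 0.65 m/s and contact force between plate_b and anything else below 0.01 N)).
It also fails if it takes over 51 s, if anything falls off the work surface, if the arm or the gripper's body presses on something with over 40 N, if the wrist force passes 120 N, or if a joint passes its speed limit or range.

ROBOT

A 6-joint arm with a two-finger parallel gripper is mounted at the origin on the work surface. World frame = base frame: x ahead of the robot, y to its left, z up, the work surface at z = 0. Lengths are in mm, angles in rad, forces in N, time in s.
With the tool pointing down it reaches from about 275 to 750 mm from the base axis. Payload 10.2 kg.
Tool frame: the origin (TCP) lies on the centre line of the jaws, within the pads' length; the fingertips stand 17 mm ahead of it and the grasp point (between the pads) lies 2 mm behind it (ctrl.tip_extent is the distance from the TCP to the fingertips, in mm); z points along the fingers, y is the line along which they close (so a half turn about z gives the same grasp; the last joint's range is limited). The gripper opens to 85 mm and grips with 20 to 120 N. Pads are 22 mm wide; open, the fingers measure 114 mm over their backs; the gripper's body (76 mm by 85 mm) begins 54 mm behind the grasp point. The pads swing forward as they close: fully open they stand 13 mm farther back than shut.
Start: joints at [0.998, 0.313, 1.498, -0, 1.331, -0.223], TCP at [179.936, 493.208, 248.294] pointing down, gripper open.
Joint ranges: [-2.94, 2.94], [-0.97, 2.17], [0.19, 2.56], [-1.23, 4.37], [0.02, 3.11], [-2.88, 2.88]. Speed limits (rad/s): [2.39, 2.39, 3.01, 3.14, 3.14, 3.14].

INTERFACE

Orientations are given as a unit quaternion [w, x, y, z].
In Python, from rig import sensors, capture, ctrl, cut_out, place_of gives the robot as it stands.
- The arm moves only by the shell command python3 -m jog 'ROWS' [FORCE]. ROWS is JSON, a list of rows, each a list of 3 entries, a list of its own where there are three numbers: the shift along the world's x, y, z in mm, then the turn, a rotation vector about the world's x, y, z in degrees, then the closure, from 0 (fully open) to 1 (shut). A call has exactly 8 rows; each row is the pose to reach, as a shift and turn from the pose commanded when the call began; what a row does not reach only later rows make up. A row lasts 1/12 s, in which the tool goes at most 41.7 mm and 7.16 degrees, less where a joint would pass 70% of its speed; a pose out of reach is approached as far as the arm can. A call with a gripper value outside its range is refused whole. The fingers move at their own pace and stop on an object; FORCE is the grip in N (left out, the last holds). Time passes only in rows, so rows that repeat a pose let the fingers close, or fill a call up. It gives the time, the measured TCP pose, the force and the opening at its end, in the units of the state.
- sensors.sense(): the state, without advancing time (a new reading comes with each control period).
- capture(name): name is "side" or "top" or "wrist"; returns a dict with "color" (480x640x3 uint8, blue, green, red), "z_map" (480x640 float32, mm along the optical axis (not along the pixel's ray), 0 where there is no reading), "camera_matrix" (3x3 intrinsics, pixels), "k1" (the pictures are not rectified: a ray, as slopes to the right and down, at radius r is drawn at 1 + k1 r^2 times it, then the intrinsics apply), "R" (3x3) and "t" (3): a world point X has camera coordinates R X + t. Camera axes: x right, y down, z forward; pixel columns grow to the right and rows downward; lengths in mm; the calibration is good to about 2 mm. A picture is of the moment at which its call begins.
- ctrl.finish_job(): hands the job in, once; it reports no verdict.
Trained networks look in a picture, given as the dict that the camera call returned (one of the last four; its "shot" number tells which), for a name from the list of things; names that differ only in an ending like _2 or _b are one class to them, and where a whole thing is asked for, a point or a joint stands for the part that bears it (a point fixed in the world has none). Each returns a list of dicts, best first, with "p" (0 to 1); they miss things now and then, are a little off and sometimes report something else, mostly with a low value. They report only what shows in the picture. A call takes as long as a camera call. They do not tell look-alikes from the thing itself.
- cut_out(picture, query): "region" (480x640 bool, what is visible of it) and "box" ([left, top, right, bottom] in pixels, round what is visible of it).
- place_of(picture, query): "centre" ([row, column] in pixels: a listed point, or the origin of a listed thing).
The state is a dict: "time_s": time; "joints": joint angles; "dq": joint speeds; "tau": joint torques, N m; "eef_pos": TCP position; "ee_rot": TCP orientation; "force": force on the tool from outside, world axes, zero at the start; "wrist_torque": the same for the moment, N m; "grip_width": opening from 0.0 (shut) to 1.0 (fully open).
Only numpy, scipy, OpenCV 4.12 (cv2) and the standard library are available. Lean on these libraries where they do the work, as an engineer would, in place of code of your own. Each camera call takes 0.05 s, during which the arm holds its last target. There are 200 camera calls.

## Working session

There is one attempt and no reset: what is moved stays moved. The work goes in short steps, Python scripts to look and compute and a shell command to move; the robot and the scene stay as the last step left them, time stands still between calls to the robot, and variables do not carry over. Pictures are saved under pics/ and viewed, on a budget of 10 in all, crops included, one or two more only if the job needs it, and the job is handed in when it is done.

```bash
ls; mkdir -p pics; cat > h.py <<'E'
import numpy as np, cv2
from rig import sensors, capture, ctrl, cut_out, place_of
def world(p, mask=None):
    "world points (HxWx3) of every pixel from the z_map"
    K=p["camera_matrix"];k1=p["k1"]
    v,u=np.mgrid[0:480,0:640].astype(float)
    uv=np.stack([u,v],-1).reshape(-1,1,2)
    n=cv2.undistortPoints(uv,np.array(K,float),np.array([k1,0,0,0],float)).reshape(480,640,2)
    z=p["z_map"]
    c=np.dstack([n*z[...,None],z])
    w=(c-np.array(p["t"]).reshape(3))@np.array(p["R"])
    w[z<=0]=np.nan
    return w
E
python3 - <<'E'
from h import *
s=sensors.sense();print({k:np.round(v,3) for k,v in s.items()})
for n in("top","side"):
    p=capture(n);w=world(p);cv2.imwrite(f"pics/{n}0.png",p["color"])
    print(n,np.round(p["t"],0),np.isfinite(w[...,0]).mean())
    for q in("tray","first_plate","plate_a","square_tile","dish"):
        for d in cut_out(p,q)[:6]:
            m=d["region"];P=w[m];P=P[np.isfinite(P[:,0])]
            print(q,round(d["p"],2),np.round(d["box"]),m.sum(),np.round(np.median(P,0)) if len(P) else None,np.round(p["color"][m].mean(0)))
E
```

```text
pics
{'time_s': np.float64(0.0), 'joints': array([ 0.998,  0.313,  1.498,  0.   ,  1.331, -0.223]), 'dq': array([-0.   , -0.002, -0.001,  0.   , -0.001, -0.001]), 'tau': array([ 0.0000e+00, -4.1227e+01, -2.5974e+01, -0.0000e+00,  4.0000e-03,
        0.0000e+00]), 'eef_pos': array([179.788, 492.984, 247.706]), 'ee_rot': array([-0.   ,  0.174,  0.985, -0.001]), 'force': array([0.429, 0.495, 0.206]), 'wrist_torque': array([ 0.029, -0.027, -0.038]), 'grip_width': np.float64(0.999)}
top [-188.  447. 1600.] 0.9960123697916666
tray 0.97 [196. 153. 319. 228.] 6262 [562.  25.   6.] [115. 112. 107.]
plate_a 0.8 [362. 161. 380. 200.] 682 [ 598. -336.   11.] [ 41.  64. 125.]
plate_a 0.75 [362. 275. 393. 313.] 684 [ 254. -351.   10.] [172. 177. 174.]
plate_a 0.72 [362. 216. 387. 255.] 684 [ 435. -342.   11.] [ 41.  64. 126.]
plate_a 0.58 [414. 228. 430. 267.] 677 [ 396. -493.   11.] [23. 21. 21.]
plate_a 0.58 [468. 242. 510. 276.] 683 [ 360. -696.   11.] [140.  59.  27.]
square_tile 0.63 [140. 163. 163. 187.] 407 [612. 336.  12.] [ 41.  64. 125.]
dish 0.9 [132. 212. 157. 241.] 595 [456. 357.  17.] [159. 164. 160.]
side [-272. -220. 1951.] 0.9960546875
tray 0.75 [326. 192. 430. 288.] 5155 [557.  16.   6.] [141. 133. 131.]
first_plate 0.79 [352. 242. 389. 275.] 688 [595. -94.  15.] [ 62.  84. 154.]
plate_a 0.77 [114. 352. 168. 384.] 1111 [ 362. -697.   10.] [163.  66.  32.]
plate_a 0.75 [187. 257. 231. 270.] 706 [ 256. -357.   10.] [205. 204. 205.]
plate_a 0.71 [238. 279. 288. 307.] 788 [ 433. -348.   11.] [ 58.  82. 155.]
plate_a 0.68 [188. 304. 239. 336.] 864 [ 398. -497.   10.] [21. 19. 19.]
plate_a 0.66 [291. 298. 342. 337.] 930 [ 598. -342.   10.] [ 60.  83. 154.]
square_tile 0.62 [434. 176. 461. 195.] 247 [611. 330.  12.] [ 58.  82. 158.]
dish 0.77 [396. 152. 424. 172.] 344 [446. 364.  19.] [207. 207. 207.]
```

```bash
cat >> h.py <<'E'
def rect(P):
    "centre, sizes, long-axis yaw of world points in xy"
    P=P[np.isfinite(P[:,0])]
    (c,s,a)=cv2.minAreaRect(P[:,:2].astype(np.float32))
    if s[0]<s[1]: s=s[::-1];a+=90
    return np.round(c,1),np.round(s,1),round((a+90)%180-90,1)
def red(p):
    hsv=cv2.cvtColor(p["color"],cv2.COLOR_BGR2HSV)
    return ((hsv[...,0]<15)|(hsv[...,0]>172))&(hsv[...,1]>110)&(hsv[...,2]>50)
def blobs(p,w,zmin=2,amin=150):
    m=(red(p)&(w[...,2]>zmin)).astype(np.uint8)
    n,l,st,ce=cv2.connectedComponentsWithStats(m)
    for i in range(1,n):
        if st[i,4]>amin:
            P=w[l==i]
            yield np.round(ce[i]),st[i,4],rect(P),np.round(np.nanmedian(P[:,2]),1)
E
python3 - <<'E'
from h import *
p=capture("top");w=world(p)
for b in blobs(p,w):print(b)
d=cut_out(p,"tray")[0]; m=d["region"]; print("tray",rect(w[m]))
h=(w[...,2]>14)&(w[...,2]<26)&m; print(rect(w[h]))
for q in ("tray","first_plate","plate_a"):
    for d in place_of(p,q)[:6]:
        r,c=np.round(d["centre"]).astype(int);print(q,d["p"],r,c,np.round(w[r,c]))
c=p["color"][130:330,120:440];cv2.imwrite("pics/c1.png",cv2.resize(c,None,fx=2.5,fy=2.5,interpolation=cv2.INTER_CUBIC))
E
```

```text
(array([371., 181.]), np.int32(623), (array([ 599.7, -337.4]), array([121.1,  50.6]), -5.0), np.float64(11.3))
(array([151., 176.]), np.int32(375), (array([611.9, 338.1]), array([64.2, 60.4]), -78.3), np.float64(12.3))
(array([288., 181.]), np.int32(621), (array([595.6, -82.9]), array([119.6,  50.3]), -83.4), np.float64(15.2))
(array([373., 235.]), np.int32(635), (array([ 433.6, -342.1]), array([118.5,  51. ]), 16.8), np.float64(11.1))
tray (array([571.6,  10.1]), array([365.1, 186.8]), -80.1)
(array([569.3,   8. ]), array([358.3, 180.6]), -79.9)
tray 0.65 191 260 [566.   4.   5.]
first_plate 0.86 180 292 [599. -94.  16.]
first_plate 0.69 193 260 [560.   4.   7.]
plate_a 0.94 180 372 [ 601. -340.   12.]
plate_a 0.91 260 487 [ 357. -692.   10.]
plate_a 0.89 246 422 [ 399. -492.   10.]
plate_a 0.81 234 376 [ 435. -351.   12.]
plate_a 0.78 292 377 [ 260. -354.   15.]
```

View pics/c1.png

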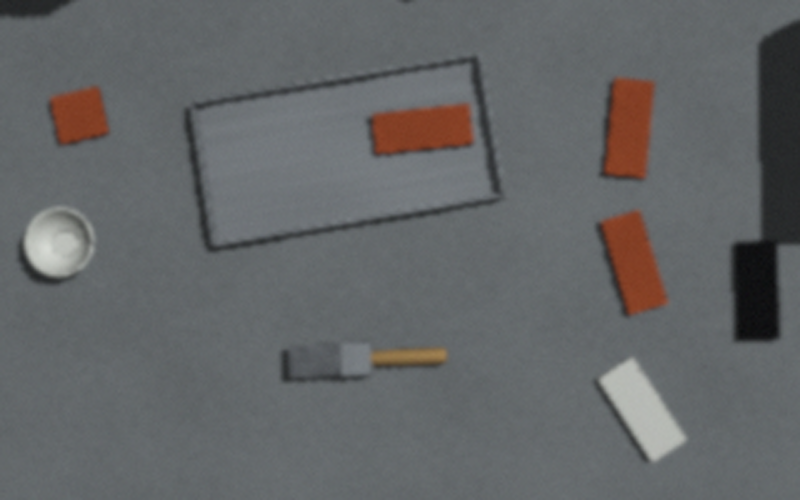

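Candidates in the top image (col,row): the red plates are at (371,181), (373,235) and (288,181), the last one in the tray, so it is first_plate. The white look-alike is at (377,294), the black at (422,247) and the blue at (489,259). I choose the red plates at (373,235), world (434,-342), and (371,181), world (600,-337).

I'll move above the nearer one first and check it with the wrist camera.

```bash
python3 -c "
from rig import ctrl;print(ctrl.tip_extent)"
python3 -m jog '[[[40,-130,0],[0,0,-20],0.3],[[80,-260,0],[0,0,-40],0.3],[[100,-333,0],[0,0,-57],0.3],[[100,-333,0],[0,0,-57],0.3],[[100,-333,0],[0,0,-57],0.3],[[100,-333,0],[0,0,-57],0.3],[[100,-333,0],[0,0,-57],0.3],[[100,-333,0],[0,0,-57],0.3]]' 40
```

```text
17.0
time_s: 1.52
eef_pos: [275.7, 172.3, 248.5]
ee_rot: [0.0, 0.625, 0.781, 0.0]
force: [1.4, 1.3, 0.1]
grip_width: 0.695
```

```bash
python3 -m jog '[[[100,-330,-30],[0,0,-57],0.3],[[100,-330,-30],[0,0,-57],0.3],[[100,-330,-30],[0,0,-57],0.3],[[100,-330,-30],[0,0,-57],0.3],[[100,-330,-30],[0,0,-57],0.3],[[100,-330,-30],[0,0,-57],0.3],[[100,-330,-30],[0,0,-57],0.3],[[100,-330,-30],[0,0,-57],0.3]]'
python3 -m jog '[[[54,-170,-50],[0,0,-29],0.3],[[54,-170,-50],[0,0,-29],0.3],[[54,-170,-50],[0,0,-29],0.3],[[54,-170,-50],[0,0,-29],0.3],[[54,-170,-50],[0,0,-29],0.3],[[54,-170,-50],[0,0,-29],0.3],[[54,-170,-50],[0,0,-29],0.3],[[54,-170,-50],[0,0,-29],0.3]]'
python3 - <<'E'
from h import *
p=capture("wrist");w=world(p);cv2.imwrite("pics/w1.png",p["color"])
for b in blobs(p,w,amin=800):print(b)
print(np.round(sensors.sense()["joints"],2))
E
```

```text
time_s: 2.18
eef_pos: [372.2, -146.2, 219.4]
ee_rot: [0.0, 0.922, 0.387, 0.0]
force: [0.7, 0.3, 0.5]
grip_width: 0.703
time_s: 2.85
eef_pos: [426.0, -313.2, 169.6]
ee_rot: [-0.0, 0.989, 0.148, -0.0]
force: [-0.4, -0.3, -0.4]
grip_width: 0.701
(array([415.,  43.]), np.int32(6829), (array([ 570.6, -338.5]), array([69.4, 50. ]), -5.7), np.float64(10.6))
(array([361., 225.]), np.int32(10016), (array([ 430.2, -346.4]), array([119.8,  50. ]), 16.9), np.float64(10.8))
[-0.86  0.4   1.6   0.    1.15  0.42]
```

View pics/w1.png

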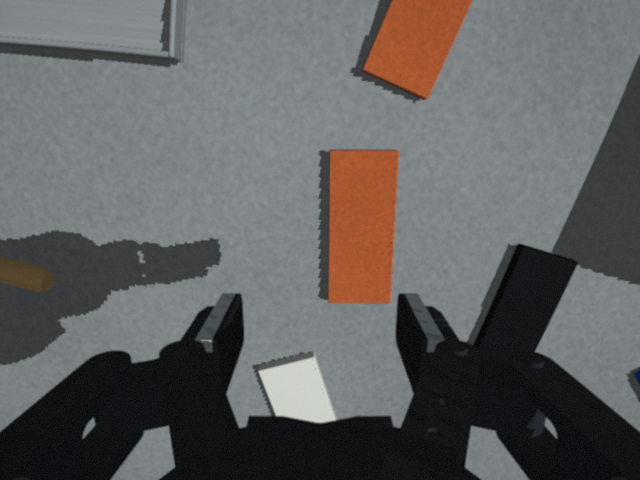

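The wrist image shows the chosen red plate at (361,225). Its twin is at the top, the black look-alike at (525,300), the white one at (297,390) and a blue corner at the right edge. I'll now check the settled pose and fingertip height.

```bash
python3 - <<'E'
from h import *
p=capture("wrist");w=world(p)
s=sensors.sense();print(s["eef_pos"],s["dq"])
for c0,c1 in((195,245),(395,445)):
    P=w[290:350,c0:c1].reshape(-1,3);P=P[(P[:,2]>60)];print(np.nanmin(P,0),np.percentile(P[:,2],[0,2,5,20]),rect(P[P[:,2]<np.percentile(P[:,2],10)]))
for b in blobs(p,w,amin=800):print(b)
E
```

```text
[ 426.20304544 -312.98101835  170.02310983] [ 0.00168636 -0.00194049 -0.00245247 -0.00045178  0.00162286  0.00087141]
[ 406.81015463 -289.29369338  158.2446598 ] [158.2446598  160.72163465 163.2563368  168.99348497] (array([ 415.9, -281.3]), array([22.1, 10.5]), 18.1)
[ 424.12832937 -354.53864419  158.06517947] [158.06517947 160.81982779 163.16384553 169.3451566 ] (array([ 436.4, -348.5]), array([22.6, 11.7]), 15.6)
(array([415.,  43.]), np.int32(6829), (array([ 570.9, -338.5]), array([70.2, 50.2]), -5.3), np.float64(10.6))
(array([361., 225.]), np.int32(9994), (array([ 430.5, -346.2]), array([119.4,  49.8]), 17.0), np.float64(10.7))
```

```bash
python3 -m jog '[[[5,-31,-20],[0,0,0],0.2],[[5,-31,-50],[0,0,0],0.2],[[5,-31,-85],[0,0,0],0.2],[[5,-31,-115],[0,0,0],0.2],[[5,-31,-140],[0,0,0],0.2],[[5,-31,-154],[0,0,0],0.2],[[5,-31,-154],[0,0,0],0.2],[[5,-31,-154],[0,0,0],0.2]]' 40
python3 -m jog '[[[0,0,0],[0,0,0],0.35],[[0,0,0],[0,0,0],0.5],[[0,0,0],[0,0,0],0.6],[[0,0,0],[0,0,0],0.7],[[0,0,0],[0,0,0],0.7],[[0,0,0],[0,0,0],0.7],[[0,0,0],[0,0,0],0.7],[[0,0,0],[0,0,0],0.7]]' 40
```

```text
time_s: 3.62
eef_pos: [431.4, -344.4, 16.0]
ee_rot: [0.0, 0.989, 0.148, 0.0]
force: [-0.1, -0.2, 0.1]
grip_width: 0.798
time_s: 4.28
eef_pos: [431.8, -345.3, 17.4]
ee_rot: [0.001, 0.989, 0.148, 0.001]
force: [-0.3, 1.7, 5.2]
grip_width: 0.569
```

```bash
python3 -m jog '[[[0,0,5],[0,0,0],0.7],[[0,0,20],[0,0,0],0.7],[[0,0,45],[0,0,0],0.7],[[0,10,70],[0,0,5],0.7],[[5,30,85],[0,0,10],0.7],[[20,55,90],[0,0,16],0.7],[[35,85,90],[0,0,23],0.7],[[50,115,90],[0,0,30],0.7]]' 60
python3 -m jog '[[[13,30,0],[0,0,7],0.7],[[26,60,0],[0,0,14],0.7],[[39,90,0],[0,0,21],0.7],[[52,120,0],[0,0,28],0.7],[[65,150,0],[0,0,35],0.7],[[77,180,0],[0,0,42],0.7],[[90,205,0],[0,0,46],0.7],[[103,223,0],[0,0,49.6],0.7]]'
python3 -m jog '[[[0,0,-10],[-2,0,0],0.7],[[0,0,-20],[-4,-0.5,0],0.7],[[0,0,-30],[-6,-0.7,0],0.7],[[0,0,-40],[-7.4,-0.8,0],0.7],[[0,0,-40],[-7.4,-0.8,0],0.7],[[0,0,-40],[-7.4,-0.8,0],0.7],[[0,0,-40],[-7.4,-0.8,0],0.7],[[0,0,-40],[-7.4,-0.8,0],0.7]]'
python3 - <<'E'
from h import *
s=sensors.sense();print(np.round(s["joints"],2))
for n in("top","side"):
    p=capture(n);w=world(p);cv2.imwrite(f"pics/{n}2.png",p["color"][100:320,160:480])
    for b in blobs(p,w,amin=80):print(b)
E
```

```text
time_s: 4.95
eef_pos: [481.7, -228.9, 107.0]
ee_rot: [0.001, 0.916, 0.401, 0.001]
force: [0.9, 0.5, -1.9]
grip_width: 0.566
time_s: 5.62
eef_pos: [584.5, -4.3, 106.5]
ee_rot: [0.0, 0.664, 0.748, 0.0]
force: [0.4, -0.6, -2.1]
grip_width: 0.559
time_s: 6.28
eef_pos: [584.6, -7.2, 66.5]
ee_rot: [0.049, 0.664, 0.745, -0.043]
force: [-0.1, -0.2, -1.0]
grip_width: 0.561
[-0.16  0.63  1.52 -0.15  0.95 -0.19]
(array([321.,  86.]), np.int32(120), (array([ 869.2, -180. ]), array([95.5, 32.4]), -2.3), np.float64(181.2))
(array([371., 181.]), np.int32(620), (array([ 600. , -336.8]), array([120.1,  50.5]), -5.1), np.float64(11.5))
(array([151., 176.]), np.int32(376), (array([611.4, 337.4]), array([63.4, 59.9]), -77.6), np.float64(11.8))
(array([286., 181.]), np.int32(721), (array([588.4, -78.1]), array([132.9,  63.9]), -80.9), np.float64(19.1))
(array([447., 185.]), np.int32(242), (array([609.4, 336.9]), array([68.2, 59.7]), -77.5), np.float64(11.5))
(array([376., 246.]), np.int32(1060), (array([587., -49.]), array([204.5,  57. ]), -80.8), np.float64(17.8))
(array([445., 270.]), np.int32(167), (array([ 834.5, -182.2]), array([32.3, 30.2]), -65.4), np.float64(179.3))
(array([317., 317.]), np.int32(838), (array([ 598.1, -341.2]), array([124.6,  54.2]), -6.6), np.float64(10.7))
```

```bash
python3 - <<'E'
from h import *
for n in("top","side"):
    p=capture(n);w=world(p);r=red(p)&(abs(w[...,0]-590)<90)&(w[...,1]>-200)&(w[...,1]<150)
    for a,b in((4,22),(30,75)):
        m=r&(w[...,2]>a)&(w[...,2]<b);print(n,m.sum(),rect(w[m]),np.round(np.nanmedian(w[m][:,2]),1))
        if a==30:
            P=w[m];print("slope",np.round(np.polyfit(P[:,1],P[:,2],1),3), np.round([P[:,1].min(),P[:,1].max(),P[:,2].min(),P[:,2].max()]))
im=cv2.imread("pics/side2.png");cv2.imwrite("pics/side2b.png",cv2.resize(im,None,fx=2.5,fy=2.5,interpolation=cv2.INTER_CUBIC))
E
```

```text
top 425 (array([596.3, -84.2]), array([117.1,  50.8]), -84.2) 15.2
top 277 (array([590.9, -39.9]), array([54.4, 51.3]), -88.2) 64.4
slope [-0.114 59.576] [-68. -13.  54.  75.]
side 620 (array([590.2, -68.9]), array([159.7,  57. ]), -79.4) 15.1
side 433 (array([585., -13.]), array([120.7,  50. ]), -81.3) 61.4
slope [-0.117 58.441] [-73.  46.  50.  73.]
```

View pics/side2b.png

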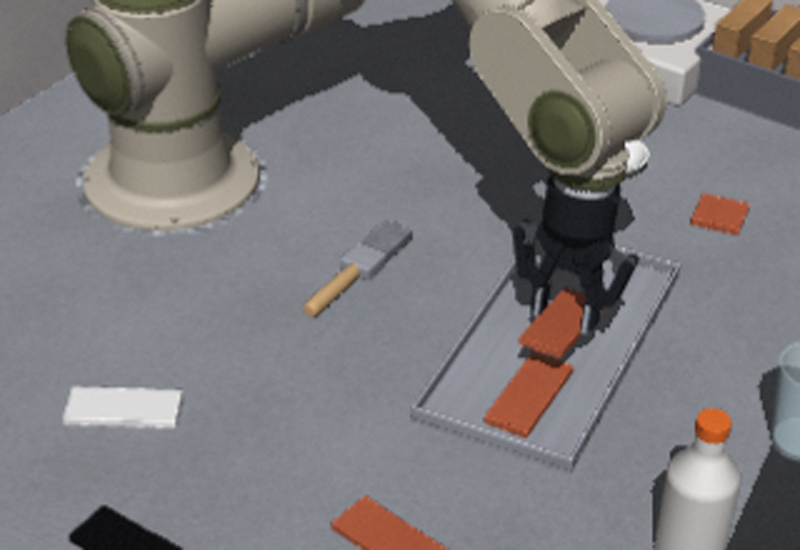

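The image shows the held plate at about (555,325), sloping down towards the empty end, with the first plate at (530,397). The depth data agree on alignment. The lap needs about 9 mm more in +y, and then I lower.

```bash
python3 -m jog '[[[0,5,-5],[0,0,0],0.7],[[0,9,-15],[0,0,0],0.7],[[0,9,-25],[0,0,0],0.7],[[0,9,-30],[0,0,0],0.7],[[0,9,-33],[0,0,0],0.7],[[0,9,-34],[0,0,0],0.7],[[0,9,-35],[0,0,0],0.7],[[0,9,-35],[0,0,0],0.7]]'
python3 -m jog '[[[0,0,-0.5],[0,0,0],0.7],[[0,0,-1],[0,0,0],0.7],[[0,0,-1.5],[0,0,0],0.7],[[0,0,-2],[0,0,0],0.7],[[0,0,-2],[0,0,0],0.7],[[0,0,-2],[0,0,0],0.7],[[0,0,-2],[0,0,0],0.7],[[0,0,-2],[0,0,0],0.7]]'
```

```text
time_s: 7.15
eef_pos: [584.2, 2.1, 30.4]
ee_rot: [0.048, 0.664, 0.745, -0.043]
force: [-0.1, -0.0, -1.3]
grip_width: 0.56
time_s: 7.82
eef_pos: [584.3, 2.1, 28.6]
ee_rot: [0.048, 0.664, 0.745, -0.043]
force: [0.2, -1.3, 0.2]
grip_width: 0.563
```

```bash
python3 -m jog '[[[0,0,-0.3],[0,0,0],0.7],[[0,0,-0.6],[0,0,0],0.7],[[0,0,-1],[0,0,0],0.7],[[0,0,-1],[0,0,0],0.7],[[0,0,-1],[0,0,0],0.7],[[0,0,-1],[0,0,0],0.7],[[0,0,-1],[0,0,0],0.7],[[0,0,-1],[0,0,0],0.7]]'
python3 - <<'E'
from h import *
p=capture("side");w=world(p)
r=red(p)&(abs(w[...,0]-590)<90)&(w[...,1]>-200)&(w[...,1]<150)
m=r&(w[...,2]>8);print(rect(w[m]))
m=r&(w[...,2]>17);print(rect(w[m]),np.polyfit(w[m][:,1],w[m][:,2],1))
E
```

```text
time_s: 8.48
eef_pos: [584.3, 2.0, 28.2]
ee_rot: [0.048, 0.664, 0.745, -0.044]
force: [-2.7, -1.3, 7.8]
grip_width: 0.557
(array([589.4, -45.4]), array([208.1,  52.4]), -84.1)
(array([590.7, -46.8]), array([203.3,  50.4]), -82.8) [1.35534092e-02 2.34094871e+01]
```

Firm contact (about 8 N) and a combined length of about 205 mm, so the lap is close to 40 mm. I'll release, then back off along the tool.

```bash
python3 -m jog '[[[0,0,0.5],[0,0,0],0.6],[[0,0,0.5],[0,0,0],0.4],[[0,0,0.5],[0,0,0],0.25],[[0,0,0.5],[0,0,0],0.2],[[0,0,0.5],[0,0,0],0.2],[[0,0,5],[0,0,0],0.2],[[0,-2,20],[0,0,0],0.2],[[0,-5,40],[0,0,0],0.2]]' 20
python3 -m jog '[[[0,-10,40],[0,0,0],0.2],[[0,-50,70],[2,0.2,7],0.2],[[0,-90,90],[4,0.4,14],0.2],[[0,-130,90],[6,0.6,21],0.2],[[0,-170,90],[7.4,0.8,28],0.2],[[0,-210,90],[7.4,0.8,35],0.2],[[0,-250,90],[7.4,0.8,42],0.2],[[0,-280,90],[7.4,0.8,49],0.2]]'
python3 - <<'E'
from h import *
for n in("top","side"):
    p=capture(n);w=world(p)
    r=red(p)&(abs(w[...,0]-590)<90)&(w[...,1]>-160)&(w[...,1]<150)
    m=r&(w[...,2]>3);P=w[m];print(n,rect(P))
    F=P[P[:,1]<-50];print("first",np.round(np.nanmedian(F,0),1),"edge xy",np.round(np.polyfit(F[:,1],F[:,0],1),3))
    Q=P[P[:,1]>-20];print("new",np.round(np.nanmedian(Q,0),1),"slope",np.round(np.polyfit(Q[:,1],Q[:,2],1),3),np.round(np.polyfit(Q[:,1],Q[:,0],1),3))
    cv2.imwrite(f"pics/{n}3.png",cv2.resize(p["color"][140:320,180:420],None,fx=3,fy=3,interpolation=cv2.INTER_CUBIC))
E
```

```text
time_s: 9.2
eef_pos: [583.3, -2.6, 66.9]
ee_rot: [0.047, 0.664, 0.745, -0.044]
force: [-0.4, 0.3, -0.8]
grip_width: 0.799
time_s: 9.87
eef_pos: [584.0, -259.1, 157.8]
ee_rot: [0.015, 0.342, 0.939, 0.019]
force: [0.3, -0.6, -0.0]
grip_width: 0.8
top (array([561.3, -43.4]), array([205.1, 113.6]), -85.3)
first [596.4 -94.7  16.2] edge xy [-5.4000e-02  5.9107e+02]
new [584.9  20.1  20.3] slope [-0.125 22.788] [-8.9000e-02  5.8635e+02]
side (array([589.5, -42.7]), array([210.8,  51.9]), -83.9)
first [596.5 -96.4  15.9] edge xy [-9.4000e-02  5.8699e+02]
new [585.   17.7  19.9] slope [-0.115 21.853] [-1.06000e-01  5.86892e+02]
```

View pics/side3.png

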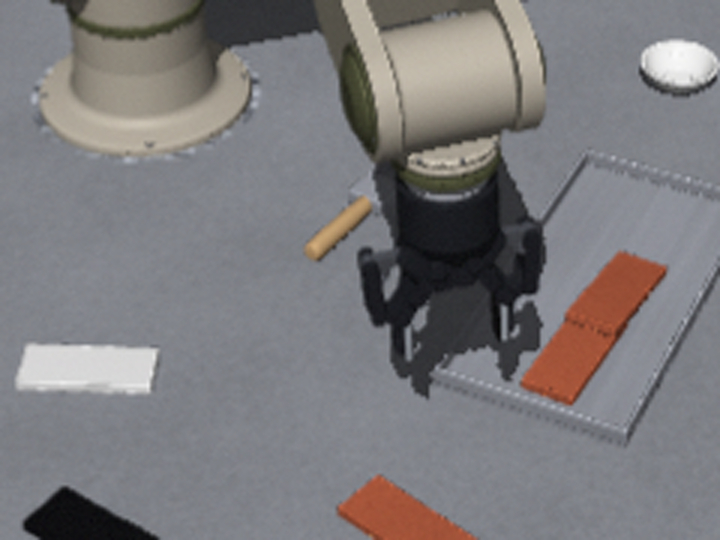

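The image shows the new plate lapped over the first one, with the seam at about (592,325), and its far end down on the tray floor; measured slope is 0.12. Next I take the second plate, computing the approach turn first.

```bash
cat >> h.py <<'E'
from scipy.spatial.transform import Rotation as Ro
def turn(q, yaw_y):
    "rotvec deg taking orientation q to tool-down with tool y at yaw_y deg"
    a=np.radians((yaw_y+90)/2)
    return np.round((Ro.from_quat([np.cos(a),np.sin(a),0,0])*Ro.from_quat([*q[1:],q[0]]).inv()).as_rotvec(degrees=True),2)
E
python3 - <<'E'
from h import *
p=capture("wrist");w=world(p)
for b in blobs(p,w,amin=800):print(b)
s=sensors.sense();print(s["eef_pos"],s["ee_rot"],turn(s["ee_rot"],85),np.round(s["joints"],2))
E
```

```text
(array([527.,  66.]), np.int32(14516), (array([592.5, -69.7]), array([157.8,  56. ]), -85.8), np.float64(15.0))
(array([245., 295.]), np.int32(9285), (array([ 597.3, -327.1]), array([120.3,  78.2]), -5.7), np.float64(10.5))
[ 583.61668277 -260.06792903  156.97899485] [0.01437334 0.34658606 0.93771427 0.0190644 ] [-2.15  1.77 35.56] [-0.62  0.63  1.27  0.05  1.23 -1.5 ]
```

```bash
python3 -m jog '[[[4,-25,0],[-0.5,0.4,7],0.2],[[8,-50,0],[-0.9,0.7,14],0.2],[[14,-79,0],[-1.3,1.1,21],0.2],[[14,-79,-5],[-1.7,1.4,28],0.2],[[14,-79,-10],[-2.15,1.77,35.5],0.2],[[14,-79,-10],[-2.15,1.77,35.5],0.2],[[14,-79,-10],[-2.15,1.77,35.5],0.2],[[14,-79,-10],[-2.15,1.77,35.5],0.2]]'
python3 - <<'E'
from h import *
p=capture("wrist");w=world(p);cv2.imwrite("pics/w4.png",p["color"])
for b in blobs(p,w,amin=800):print(b)
s=sensors.sense();print(s["eef_pos"],s["ee_rot"],turn(s["ee_rot"],85))
P=w[280:360].reshape(-1,3);P=P[(P[:,2]>100)&(P[:,2]<s["eef_pos"][2]-4)];print(len(P),rect(P))
E
```

```text
time_s: 10.68
eef_pos: [598.6, -335.5, 147.7]
ee_rot: [0.0, 0.044, 0.999, -0.0]
force: [0.3, 0.0, 0.4]
grip_width: 0.8
(array([313., 222.]), np.int32(11804), (array([ 595.9, -341.1]), array([119.9,  50. ]), -5.7), np.float64(10.6))
(array([611., 205.]), np.int32(3992), (array([ 596.7, -127.3]), array([50.3, 42.4]), 6.6), np.float64(14.6))
[ 598.56431651 -335.70021654  147.82937202] [ 2.59014932e-04  4.37165826e-02  9.99043931e-01 -1.28937371e-04] [0.02 0.03 0.01]
362 (array([ 598.5, -337.1]), array([81.5, 22.2]), 84.8)
```

View pics/w4.png

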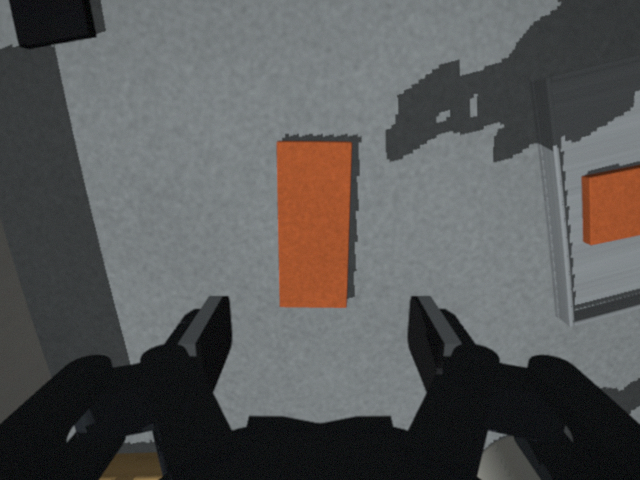

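The image shows the second red plate centred at (313,222) between the fingers, with the black look-alike off at the top left. Descending and gripping.

```bash
python3 -m jog '[[[-2.5,-4,-20],[0,0,0],0.2],[[-2.5,-4,-50],[0,0,0],0.2],[[-2.5,-4,-80],[0,0,0],0.2],[[-2.5,-4,-105],[0,0,0],0.2],[[-2.5,-4,-122],[0,0,0],0.2],[[-2.5,-4,-131],[0,0,0],0.2],[[-2.5,-4,-131],[0,0,0],0.2],[[-2.5,-4,-131],[0,0,0],0.2]]' 40
python3 -m jog '[[[0,0,0],[0,0,0],0.35],[[0,0,0],[0,0,0],0.5],[[0,0,0],[0,0,0],0.6],[[0,0,0],[0,0,0],0.7],[[0,0,0],[0,0,0],0.7],[[0,0,0],[0,0,0],0.7],[[0,0,0],[0,0,0],0.7],[[0,0,0],[0,0,0],0.7]]' 40
```

```text
time_s: 11.4
eef_pos: [596.2, -340.5, 17.2]
ee_rot: [0.0, 0.043, 0.999, -0.0]
force: [-0.3, 0.7, 0.5]
grip_width: 0.798
time_s: 12.07
eef_pos: [596.6, -340.9, 18.3]
ee_rot: [0.001, 0.043, 0.999, -0.001]
force: [0.0, 1.2, 7.3]
grip_width: 0.566
```

```bash
python3 -m jog '[[[0,0,5],[0,0,0],0.7],[[0,0,20],[0,0,0],0.7],[[0,0,45],[0,0,0],0.7],[[0,8,70],[0,0,-4],0.7],[[-1,25,85],[0,0,-8],0.7],[[-2,50,90],[0,0,-13],0.7],[[-4,80,90],[0,0,-18],0.7],[[-6,112,90],[0,0,-24],0.7]]' 60
python3 -m jog '[[[-2,33,0],[0,0,-6],0.7],[[-3,68,0],[0,0,-12],0.7],[[-5,103,0],[0,0,-19],0.7],[[-7,138,0],[0,0,-26],0.7],[[-9,173,0],[0,0,-33],0.7],[[-10,208,0],[0,0,-39],0.7],[[-12,240,0],[0,0,-44],0.7],[[-13,268,0],[0,0,-49],0.7]]'
python3 -m jog '[[[-1,20,0],[0,0,-3],0.7],[[-1,32,-5],[0,0,-5.5],0.7],[[-1,40,-15],[0,0,-5.5],0.7],[[-1,44,-25],[0,0,-5.5],0.7],[[-1,44,-35],[0,0,-5.5],0.7],[[-1,44,-35],[0,0,-5.5],0.7],[[-1,44,-35],[0,0,-5.5],0.7],[[-1,44,-35],[0,0,-5.5],0.7]]'
python3 -m jog '[[[0,0,0],[-2,-0.2,0],0.7],[[0,0,0],[-4,-0.4,0],0.7],[[0,0,0],[-6,-0.6,0],0.7],[[0,0,0],[-7.4,-0.8,0],0.7],[[0,0,0],[-7.4,-0.8,0],0.7],[[0,0,0],[-7.4,-0.8,0],0.7],[[0,0,0],[-7.4,-0.8,0],0.7],[[0,0,0],[-7.4,-0.8,0],0.7]]'
python3 - <<'E'
from h import *
for n in("top","side"):
    p=capture(n);w=world(p);r=red(p)&(abs(w[...,0]-590)<60)&(w[...,1]>-160)&(w[...,1]<190)
    for a,b in((8,30),(38,85)):
        m=r&(w[...,2]>a)&(w[...,2]<b);P=w[m];print(n,m.sum(),rect(P),np.round(np.polyfit(P[:,1],P[:,2],1),3),np.round([P[:,1].min(),P[:,1].max()]))
    cv2.imwrite(f"pics/{n}5.png",cv2.resize(p["color"][140:300,200:440],None,fx=3,fy=3,interpolation=cv2.INTER_CUBIC))
E
```

```text
time_s: 12.73
eef_pos: [589.5, -227.7, 107.0]
ee_rot: [0.0, 0.252, 0.968, -0.0]
force: [-0.2, 0.3, -2.0]
grip_width: 0.562
time_s: 13.4
eef_pos: [576.2, 41.8, 106.6]
ee_rot: [-0.0, 0.63, 0.777, 0.0]
force: [0.5, -0.0, -1.6]
grip_width: 0.559
time_s: 14.07
eef_pos: [576.0, 82.9, 71.3]
ee_rot: [0.0, 0.665, 0.747, 0.0]
force: [0.2, -0.5, -0.8]
grip_width: 0.562
time_s: 14.73
eef_pos: [575.9, 83.3, 71.4]
ee_rot: [0.048, 0.664, 0.745, -0.043]
force: [0.5, -0.9, -1.1]
grip_width: 0.558
top 882 (array([592.5, -42.7]), array([200.7,  52.3]), -84.6) [ 0.047 21.699] [-143.   55.]
top 314 (array([585.5,  17.8]), array([132.2,  49. ]), -84.2) [-0.079 72.63 ] [-47.  84.]
side 951 (array([588.1, -32.4]), array([235.7,  52.4]), -83.6) [ 0.036 20.257] [-152.   83.]
side 395 (array([576.2,  82.3]), array([128.6,  52.7]), -83.2) [-0.107 72.855] [ 17. 145.]
```

View pics/side5.png

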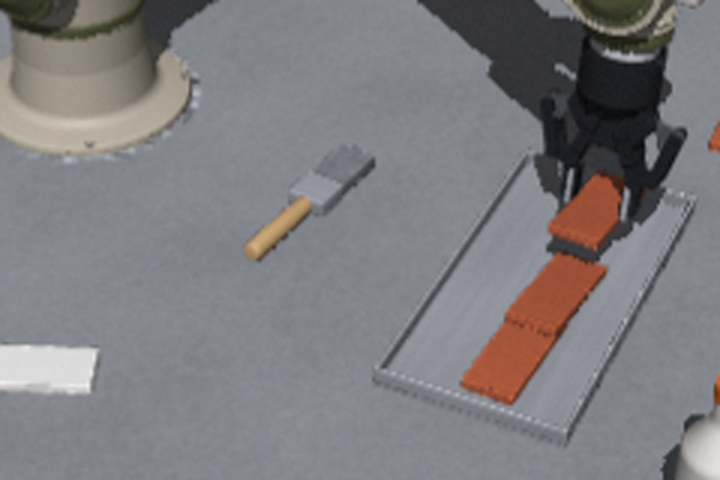

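The image shows the second plate held at about (590,212) in line with the row, with the seam of the first lap at (533,325). Arm poses put the spacing at about 82 mm, so I'm lowering.

```bash
python3 -m jog '[[[0,0,-8],[0,0,0],0.7],[[0,0,-18],[0,0,0],0.7],[[0,0,-27],[0,0,0],0.7],[[0,0,-33],[0,0,0],0.7],[[0,0,-36],[0,0,0],0.7],[[0,0,-38],[0,0,0],0.7],[[0,0,-39],[0,0,0],0.7],[[0,0,-39],[0,0,0],0.7]]'
python3 -m jog '[[[0,0,-0.5],[0,0,0],0.7],[[0,0,-1],[0,0,0],0.7],[[0,0,-1.5],[0,0,0],0.7],[[0,0,-2],[0,0,0],0.7],[[0,0,-2.5],[0,0,0],0.7],[[0,0,-2.5],[0,0,0],0.7],[[0,0,-2.5],[0,0,0],0.7],[[0,0,-2.5],[0,0,0],0.7]]'
```

```text
time_s: 15.5
eef_pos: [575.9, 83.7, 32.1]
ee_rot: [0.048, 0.664, 0.745, -0.043]
force: [0.3, -0.0, -2.1]
grip_width: 0.555
time_s: 16.17
eef_pos: [575.8, 83.7, 29.7]
ee_rot: [0.048, 0.664, 0.745, -0.043]
force: [0.6, -0.4, -2.0]
grip_width: 0.563
```

```bash
python3 -m jog '[[[0,0,-0.3],[0,0,0],0.7],[[0,0,-0.6],[0,0,0],0.7],[[0,0,-0.9],[0,0,0],0.7],[[0,0,-1.2],[0,0,0],0.7],[[0,0,-1.2],[0,0,0],0.7],[[0,0,-1.2],[0,0,0],0.7],[[0,0,-1.2],[0,0,0],0.7],[[0,0,-1.2],[0,0,0],0.7]]'
```

```text
time_s: 16.83
eef_pos: [575.9, 83.6, 29.4]
ee_rot: [0.048, 0.664, 0.745, -0.043]
force: [-3.5, -0.3, 9.3]
grip_width: 0.56
```

Contact on cue. I'll release and retreat up and clear of the row.

```bash
python3 -m jog '[[[0,0,0.6],[0,0,0],0.6],[[0,0,0.6],[0,0,0],0.4],[[0,0,0.6],[0,0,0],0.25],[[0,0,0.6],[0,0,0],0.2],[[0,0,0.6],[0,0,0],0.2],[[0,0,5],[0,0,0],0.2],[[0,-2,20],[0,0,0],0.2],[[0,-5,40],[0,0,0],0.2]]' 20
python3 -m jog '[[[0,-8,70],[0,0,0],0.2],[[-30,-8,110],[0,0,0],0.2],[[-70,-8,130],[0,0,0],0.2],[[-110,-8,140],[0,0,0],0.2],[[-150,-8,140],[0,0,0],0.2],[[-190,-8,140],[0,0,0],0.2],[[-220,-8,140],[0,0,0],0.2],[[-250,-8,140],[0,0,0],0.2]]'
python3 - <<'E'
from h import *
for n in("top","side"):
    p=capture(n);w=world(p);r=red(p)&(abs(w[...,0]-585)<60)&(w[...,1]>-160)&(w[...,1]<190)&(w[...,2]>5)
    P=w[r];print(n,r.sum(),rect(P))
    print("x(y)",np.round(np.polyfit(P[:,1],P[:,0],1),3))
    u=np.array([-.112,.9937]);s=(P[:,:2]-[595.6,-83.5])@u;print("extent",np.round(np.percentile(s,[0,1,99,100])))
    for a,b in((-55,15),(30,90),(112,175),(185,212)):
        Q=P[(s>a)&(s<b)];t=s[(s>a)&(s<b)]
        f=np.polyfit(t,Q[:,2],1);lat=(Q[:,:2]-[595.6,-83.5])@[-u[1],u[0]]
        print(a,b,len(t),"slope",round(f[0],3),"z mid",round(np.polyval(f,(a+b)/2),1),"lat",round(np.median(lat),1))
    z=[round(float(np.median(P[abs(s-c)<3,2])),1) for c in range(-55,225,8)];print(z)
    cv2.imwrite(f"pics/{n}6.png",cv2.resize(p["color"][140:300,200:440],None,fx=3,fy=3,interpolation=cv2.INTER_CUBIC))
E
```

```text
time_s: 17.5
eef_pos: [575.0, 78.8, 67.9]
ee_rot: [0.047, 0.663, 0.745, -0.044]
force: [0.0, -0.2, -0.2]
grip_width: 0.802
time_s: 18.17
eef_pos: [324.0, 70.7, 208.7]
ee_rot: [0.048, 0.664, 0.745, -0.043]
force: [0.5, -0.5, 1.5]
grip_width: 0.798
top 1519 (array([587. ,   1.1]), array([288.7,  50. ]), -84.1)
x(y) [-1.02000e-01  5.86772e+02]
extent [-59. -56. 224. 229.]
-55 15 367 slope -0.004 z mid 15.7 lat 0.2
30 90 323 slope -0.095 z mid 25.9 lat 0.2
112 175 332 slope -0.124 z mid 25.3 lat -1.1
185 212 143 slope -0.064 z mid 18.6 lat -1.2
[14.4, 16.1, 16.2, 15.5, 16.7, 14.8, 14.9, 14.9, 15.0, 15.7, 20.3, 29.9, 27.2, 27.0, 26.6, 25.4, 24.4, 24.4, 22.4, 21.7, 21.6, 28.0, 28.2, 26.7, 26.8, 24.5, 24.2, 22.5, 23.7, 21.7, 19.3, 18.9, 18.7, 17.9, 16.5]
side 1323 (array([586.3,  -3.5]), array([293.3,  52.4]), -84.5)
x(y) [-9.50000e-02  5.87019e+02]
extent [-66. -62. 220. 227.]
-55 15 346 slope 0.003 z mid 15.1 lat 0.7
30 90 242 slope -0.076 z mid 24.5 lat -1.1
112 175 241 slope -0.08 z mid 24.6 lat -2.7
185 212 89 slope -0.152 z mid 18.7 lat -3.3
[14.5, 14.3, 15.6, 15.4, 15.2, 14.6, 14.5, 14.9, 15.6, 15.3, 22.7, 27.8, 27.2, 25.9, 25.7, 24.1, 23.1, 23.0, 22.3, 20.9, 23.3, 26.4, 27.8, 26.8, 24.0, 24.8, 24.2, 23.1, 22.8, 21.4, 20.3, 20.4, 19.8, 17.1, 16.4]
```

View pics/side6.png

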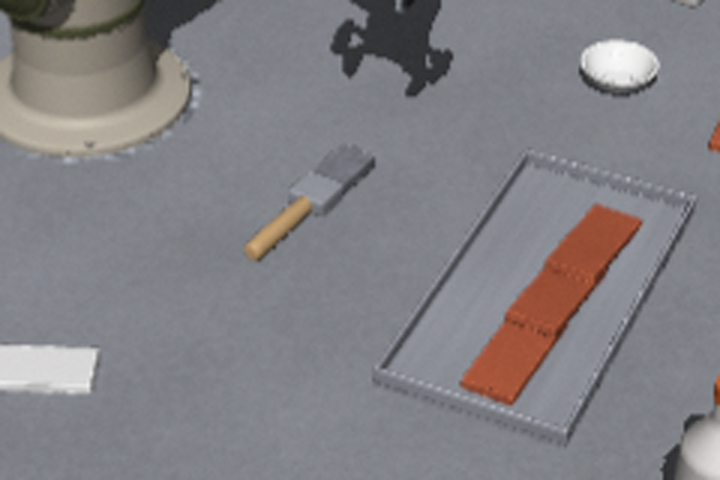

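The side image shows three plates shingled in line, with seams at about (573,270) and (532,325) and the far end on the floor at (615,212). The height profile confirms this: seams at +24 and +106 mm, slopes near 0.12, and under 4 mm out of line. Handing in.

```bash
python3 -c "
from rig import ctrl,sensors
s=sensors.sense();print(s['time_s'],abs(s['dq']).max(),s['force']);print(ctrl.finish_job())"
```

```text
18.2667 0.15901177816268428 [1.25487618 0.78985173 0.77356214]
the job is handed in; nothing more can be done
None
```

I laid both loose red-brown plates as shingles in line with the first plate and handed the job in at 18.3 s. The rig gives no verdict, so this rests on my own checks.

I took the plate nearer the robot first, gripping each across its width. I tilted it about 7.4°, lowered it until the tool felt about 8–9 N of contact, then released it and backed away.

**Last checks, from the top and side depth images:**
- **Spacing:** the plate centres are about 84 mm apart (first to second) and 82 mm apart (second to third). The limits are 65–102 mm.
- **Line:** the plates are under 4 mm out of line.
- **Slope:** the new plates slope at about 0.12 rad, going by the height profile. Fits over short, noisy stretches scattered from 0.06 to 0.15 rad.
- **First plate:** it is flat and within about 2 mm of where it started.
- **Tile and dish:** the arm never went near either of them. I did not measure them again after the last placement.

**Disagreements:** the top, side and wrist cameras differ by 2–5 mm on absolute positions. At the hand-in the arm was clear of everything but still settling, with a top joint speed of about 0.16 rad/s.

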